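Clear the glazing board and set the sprung tweezers to the rider

TASK

Clear the plywood board for glazing: stand the round kiln prop upright in the bin that holds round props and the square one upright in the bin that holds square props. Then take the sprung tweezers by their wooden pads, lift them off the rest, and hold them level about 10 cm above the middle of the cleared board, squeezed so that the moving tip points at the raised line on the brass rider; keep that gap steady and finish while still holding them so. Leave everything else where it stands.

Things in the scene. Friction and masses are not known exactly. Their poses are not given: they have to be found in the camera images.
- board: plywood board fixed flat on the bench, 150 (x) x 200 (y) x 12 mm; origin at the centre of its underside, on the bench
- prop_round_center (a point): round prop, 36 mm diameter, 60 mm tall bisque kiln prop, standing upright, loose, about 110 g (varies); this point is its centre, 30 mm above its foot; z up along the prop; starts on the board
- prop_square_center (a point): square prop, 34 x 34 mm, 60 mm tall bisque kiln prop, standing upright, loose, about 110 g (varies); this point is its centre, 30 mm above its foot; z up along the prop; x and y square to its side faces; starts on the board
- bin_round: open grey plastic bin fixed to the bench, outside 150 (its x) x 220 (its y) x 35 mm tall, walls and floor 6 mm; the bin that already holds three fixed round props in a row along its +y end (they take up y from +60 mm to the wall); which place it has varies; origin at the centre of its underside
- bin_square: open grey plastic bin fixed to the bench, outside 150 (its x) x 220 (its y) x 35 mm tall, walls and floor 6 mm; the bin that already holds three fixed square props in a row along its +y end (they take up y from +60 mm to the wall); which place it has varies; origin at the centre of its underside
- bin_round_free (a point): point well inside the free part of bin_round's inner floor (6 mm above the bench; the bin's own -y side, 30 mm from its middle); free floor 138 mm along x and 164 mm along y, of which 74 mm lies towards the wall and 90 mm towards the fellows
- bin_square_free (a point): point well inside the free part of bin_square's inner floor (6 mm above the bench; the bin's own -y side, 30 mm from its middle); free floor 138 mm along x and 164 mm along y, of which 74 mm lies towards the wall and 90 mm towards the fellows
- rest: wooden tool rest fixed to the bench: a base 150 x 90 x 6 mm carrying two cross bars 25 mm tall, 100 mm long (y), 16 mm wide, at x = +55 and x = -60 mm; the tweezers lie across the two bars; origin at the centre of its underside
- tweezers_grip (a point): middle of the loose sprung steel tweezers (120 g, 219 mm long, leaves 16 mm tall), between the wooden grip pads (50 mm long, 16 mm tall) outside the leaves, half-way up; 33 mm above the bench on the rest. x points to the tips, z up, y across: squeeze the pads along y. Open, the pads measure 55 mm over their outsides and this point lies 4 mm to the -y side of midway
- tweezers_leaf (a joint): squeeze angle of the moving (+y) leaf about the hinge at x = -100 mm, rad: 0 sprung open, 0.29 shut. Spring: 4 N at the pads at 0, 15 N more per rad (5 to 7 N at the mark); it springs open when let go. 1 mm narrower over the pads moves the tip 1.9 mm. The -y leaf is fixed to the hinge and to the gauge, a cross bar in front of the tips
- moving_tip (a point): end of the moving leaf, middle of its 4 mm thickness, 190 mm from the hinge
- mark (a point): middle of the brass rider (16 x 8 mm block, thin raised line on top) that sits stiffly on the gauge just in front of the tips; its place on the gauge varies. Axes as the tweezers. The gap is right when the moving tip's offset from this point along this point's y axis is zero; with the tweezers open the tip is on its +y side, 20 to 45 mm away
- mug: bystander: bisque mug, 74 mm across, 80 mm tall, handle to one side; origin at the centre of its underside
- bowl: bystander: raw clay bowl, 104 mm across, 45 mm tall; origin at the centre of its underside
- brush: bystander: flat brush with a wooden handle, lying on the bench on the robot's side of the board
- rib: bystander: flat wooden throwing rib, 50 x 90 x 8 mm; origin at the centre of its underside

How it is judged:
On the way, in this order (a step that is already met when the one before it is completed fails the run):
1. both props stand upright, let go, in the bins of their own type (x of prop_round_center in the frame of bin_round between -0.07 and 0.07 m and y of prop_round_center in the frame of bin_round between -0.105 and 0.105 m and z of prop_round_center in the frame of bin_round below 0.045 m and angle between each of prop_round_center, prop_square_center's own z axis and vertical below 0.15 rad and linear speed of each of prop_round, prop_square below 0.02 m/s and x of prop_square_center in the frame of bin_square between -0.07 and 0.07 m and y of prop_square_center in the frame of bin_square between -0.105 and 0.105 m and z of prop_square_center in the frame of bin_square below 0.045 m and contact force between each of prop_round, prop_square and the fingers below 0.3 N), for 0.2 s.
2. the tweezers are held over the board with the moving tip at the mark (y of moving_tip in the frame of mark between -0.003 and 0.003 m and velocity of joint tweezers_leaf between -0.06 and 0.06 rad/s and height (world z) of tweezers_grip between 0.07 and 0.2 m and angle between tweezers_grip's own z axis and vertical below 0.35 rad and horizontal distance between tweezers_grip and board below 0.06 m and contact force between tweezers and the fingers above 1 N and linear speed of tweezers below 0.03 m/s), for 0.3 s.
At the end, for the whole second after the job is handed in: Each prop upright (0.15 rad) on the floor of its own type's bin; the gripper holds the tweezers still and level (0.35 rad), their middle within 60 mm sideways of the board's centre and 70 to 200 mm above the bench, the moving tip within 3 mm of the rider's middle along the gauge (all of step 2 and x of prop_round_center in the frame of bin_round between -0.07 and 0.07 m and y of prop_round_center in the frame of bin_round between -0.105 and 0.105 m and z of prop_round_center in the frame of bin_round below 0.045 m and angle between each of prop_round_center, prop_square_center's own z axis and vertical below 0.15 rad and linear speed of each of prop_round, prop_square below 0.02 m/s and x of prop_square_center in the frame of bin_square between -0.07 and 0.07 m and y of prop_square_center in the frame of bin_square between -0.105 and 0.105 m and z of prop_square_center in the frame of bin_square below 0.045 m); the arm keeps its last pose, push and grip.
It fails at once if another thing on the bench is moved more than 30 mm (distance of any of mug, bowl, brush, rib from where it was at the start of the episode above 0.03 m).
It also fails if it takes over 72 s, if anything falls off the work surface, if the arm or the gripper's body presses on something with over 40 N, if the wrist force passes 120 N, or if a joint passes its speed limit or range.

ROBOT

A 6-joint arm with a two-finger parallel gripper is mounted at the origin on the work surface. World frame = base frame: x ahead of the robot, y to its left, z up, the work surface at z = 0. Lengths are in m, angles in rad, forces in N, time in s.
With the tool pointing down it reaches from about 0.225 to 0.875 m from the base axis. Payload 3.4 kg.
Tool frame: the origin (TCP) lies between the finger pads; the fingertips stand 11 mm ahead of it and the grasp point (between the pads) lies 8 mm behind it; z points along the fingers, y is the line along which they close (so a half turn about z gives the same grasp; the last joint's range is limited). The gripper opens to 85 mm and grips with 20 to 120 N. Pads are 22 mm wide; open, the fingers measure 114 mm over their backs; the gripper's body (76 mm by 85 mm) begins 54 mm behind the grasp point. The pads swing forward as they close: fully open they stand 13 mm farther back than shut.
Start: joints at [-1.297, 0.276, 1.505, -0, 1.361, -0.121], TCP at [0.221, -0.531, 0.242] pointing down, gripper open.
Joint ranges: [-2.89, 2.89], [-0.75, 2.08], [0.22, 2.7], [-1.18, 4.32], [0.11, 2.71], [-2.7, 2.7]. Speed limits (rad/s): [2.57, 2.57, 3.14, 3.14, 3.14, 3.14].

INTERFACE

Orientations are given as a unit quaternion [w, x, y, z].
In Python, from rig import sensors, eyes, manip gives the robot as it stands.
- The arm moves only by the tool drive_tool, never from a script. Its argument "deltas" is a list of rows, each an object with "linear": the shift along the world's x, y, z in mm, a list of three; "twist": the turn about the world's z in degrees; "claw": the opening, from 0 (shut) to 1 (fully open). In form: [{"linear": [tx, ty, tz], "twist": twist, "claw": claw}, ...]. A call has 1 to 12 rows; each row is the pose to reach, as a shift and turn from the pose commanded when the call began; what a row does not reach only later rows make up. A row lasts 1/12 s, in which the tool goes at most 41.7 mm and 7.16 degrees, less where a joint would pass 70% of its speed; a pose out of reach is approached as far as the arm can. A call with a gripper value outside its range is refused whole. The fingers move at their own pace and stop on an object; "squeeze" is the grip in N (left out, the last holds). Time passes only in rows, so rows that repeat a pose let the fingers close. It gives the time, the measured TCP pose, the force, the opening and the grip force at its end, in the units of the state.
- sensors.get_state(): the state, without advancing time (a new reading comes with each control period).
- eyes.get_image(name): name is "scene" or "side" or "wrist"; returns the picture (420x560x3 uint8, red, green, blue); there is no depth.
- eyes.camera_model(name): a dict with "intrinsics" (3x3 intrinsics, pixels), "R" (3x3) and "t" (3): a world point X has camera coordinates R X + t. Camera axes: x right, y down, z forward; pixel columns grow to the right and rows downward; lengths in m; the calibration is good to about 2 mm. A picture is of the moment at which its call begins: read the wrist's pose just before it. camera_model takes no time and is no camera call; for the wrist camera it gives the pose at the moment of the call.
- manip.sign_off(): hands the job in; it is judged then, once.
The state is a dict: "clock": time; "qpos": joint angles; "qd": joint speeds; "effort": joint torques, N m; "position": TCP position; "ee_rot": TCP orientation; "contact_force": force on the tool from outside, world axes, zero at the start; "moment": the same for the moment, N m; "width": finger opening in m; "gripper_force": force on a finger pad.
Only numpy, scipy, OpenCV 4.12 (cv2) and the standard library are available. Lean on these libraries where they do the work, as an engineer would, in place of code of your own. Each camera call takes 0.05 s, during which the arm holds its last target. There are 200 camera calls.

## Working session

There is one attempt and no reset: what is moved stays moved. The work goes in short steps, Python scripts to look and compute and a tool call to move; the robot and the scene stay as the last step left them, time stands still between calls to the robot, and variables do not carry over. Pictures are saved under pics/ and viewed, at most 10 in all, crops included, and the job is handed in when it is done.

Besides the shell and the picture viewer there is one more tool, called after "Request:" in YAML: its name, and indented under it one key for each argument. drive_tool: Moves the arm, as the interface text tells. Its arguments: {"type":"object","properties":{"deltas":{"type":"array","items":{"type":"object","properties":{"linear":{"type":"array","items":{"type":"number"}},"twist":{"type":"number"},"claw":{"type":"number"}}}},"squeeze":{"type":"number"}},"required":["deltas"]}

```bash
mkdir -p pics
cat > h.py <<'E'
import numpy as np, cv2
from rig import sensors, eyes, manip
def snap(n,f):
    m=eyes.camera_model(n); im=eyes.get_image(n)
    cv2.imwrite('pics/'+f,im[:,:,::-1]); np.savez('pics/'+f+'.npz',**{k:np.array(v) for k,v in m.items()}); return m
def px2w(m,uv,z):
    K,R,t=[np.array(m[k],float) for k in('intrinsics','R','t')]
    uv=np.atleast_2d(np.array(uv,float)); d=(np.linalg.inv(K)@np.c_[uv,np.ones(len(uv))].T).T@R
    c=-R.T@t; return c+d*((np.array(z)-c[2])/d[:,2])[:,None]
def w2px(m,X):
    K,R,t=[np.array(m[k],float) for k in('intrinsics','R','t')]
    p=(K@(R@np.atleast_2d(X).T+t[:,None])).T; return p[:,:2]/p[:,2:]
E
python3 - <<'E'
from h import *
for n in('scene','side'):
    m=snap(n,n+'0.png'); R=np.array(m['R']);print(n,-R.T@np.array(m['t']),R[2],m['intrinsics'][0][0])
a=cv2.imread('pics/scene0.png');cv2.imwrite('pics/scene0b.png',cv2.resize(a,(800,600),interpolation=cv2.INTER_CUBIC))
a=cv2.imread('pics/side0.png');cv2.imwrite('pics/side0b.png',cv2.resize(a,(800,600),interpolation=cv2.INTER_CUBIC))
print(sensors.get_state())
E
```

```text
scene [ 1.37952498 -0.01895873  0.64726341] [-0.83955065  0.01227461 -0.54314275] 460.1968149670082
side [0.26617099 0.94130848 0.99545826] [ 0.15195123 -0.68728626 -0.71031572] 491.96968982053846
{'clock': 0.1, 'qpos': array([-1.29695975e+00,  2.76535920e-01,  1.50603982e+00, -4.73823175e-05,
        1.36071581e+00, -1.20987185e-01]), 'qd': array([ 0.00075025, -0.00127966, -0.00383663, -0.0018787 , -0.00081864,
        0.00139113]), 'effort': array([ 3.22239692e-03, -4.17691827e+01, -2.46406084e+01, -1.07054461e-05,
        5.80474298e-03, -2.82247186e-06]), 'position': array([ 0.22102812, -0.53030604,  0.24151057]), 'ee_rot': array([-8.45200574e-04,  9.80576148e-01,  1.96136932e-01, -8.79541519e-05]), 'contact_force': array([ 0.66633431, -0.00733157,  0.40313788]), 'moment': array([-0.01257961,  0.00161598,  0.02984105]), 'gripper_force': 0.0, 'width': 0.0854734536730002}
```

View pics/scene0b.png

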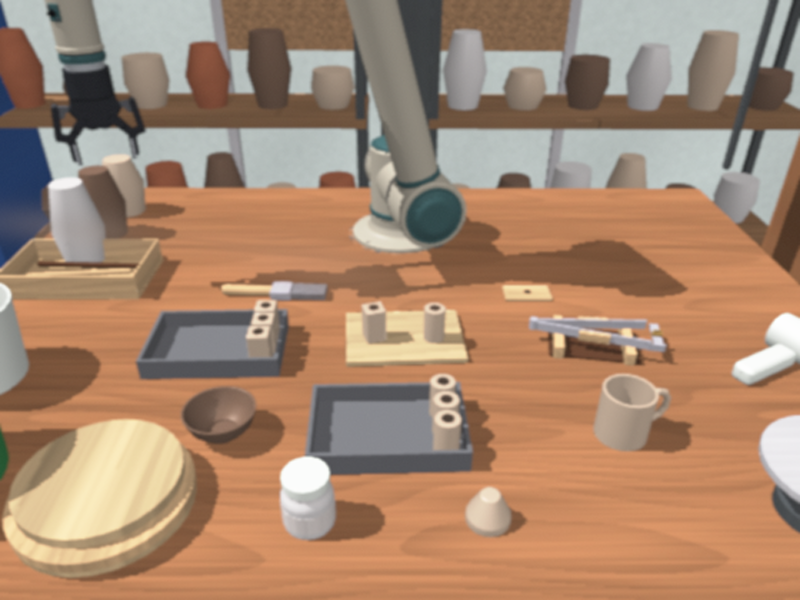

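View pics/side0b.png

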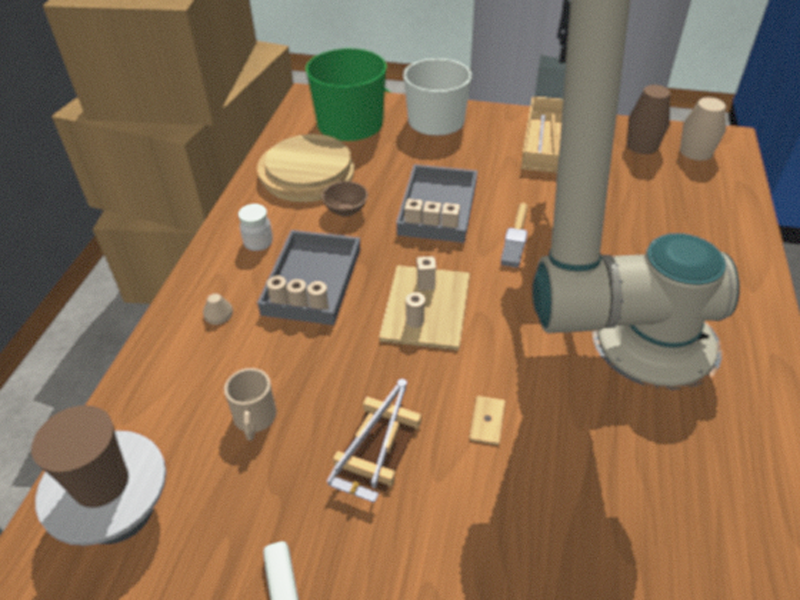

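The scene view shows the square prop at (374,308) and the round one at (434,309), with the square bin at left (200,345) and the round bin in front (390,425). The tweezers lie on the rest. In the side view the hinge is at (402,384) and the gauge is near (355,488).

Run:
```python
from h import *
np.set_printoptions(precision=4,suppress=True)
s=560/800
P={'scene':[('sq top',374,308,.072),('rd top',434,309,.072),('board FL',346,363,.012),('board FR',467,360,.012),('board BL',347,313,.012),('board BR',460,311,.012),
('bs FL',141,367,.035),('bs FR',281,366,.035),('bs BR',288,311,.035),('bs BL',160,312,.035),('br FL',306,460,.035),('br FR',470,458,.035),('br BL',315,386,.035),('br BR',462,383,.035),
('tw hinge',536,324,.041),('tip',655,341,.041),('mug top',628,391,.08)],
'side':[('sq top',426,262,.072),('rd top',415,299,.072),('board',400,267,.012),('board',469,270,.012),('board',461,348,.012),('board',381,340,.012),
('bs',411,168,.035),('bs',476,172,.035),('bs',466,232,.035),('bs',398,227,.035),('br',290,233,.035),('br',360,239,.035),('br',331,313,.035),('br',262,304,.035),
('tw hinge',402,384,.041),('tip mov',332,482,.041),('tip fix',376,484,.041),('gauge ends',332,485,.04),('gauge',377,495,.04),('rider',354,490,.045),
('mug',250,380,.08),('rib',488,420,.008),('bowl',345,195,.045)]}
for n in P:
    m=np.load(f'pics/{n}0.png.npz')
    for l,u,v,z in P[n]: print(n,l,px2w(m,(u*s,v*s),[z])[0])
m=np.load('pics/side0.png.npz')
im=cv2.imread('pics/side0.png'); c=im[255:365,215:315]; 
a=cv2.resize(c,(500,550),interpolation=cv2.INTER_CUBIC)
cv2.imwrite('pics/tw.png',a)
```

```text
scene sq top [ 0.4509 -0.0464  0.072 ]
scene rd top [0.4544 0.0531 0.072 ]
scene board FL [ 0.5228 -0.0911  0.012 ]
scene board FR [0.5156 0.1056 0.012 ]
scene board BL [ 0.3711 -0.0978  0.012 ]
scene board BR [0.365  0.1077 0.012 ]
scene bs FL [ 0.5626 -0.4038  0.035 ]
scene bs FR [ 0.5611 -0.1886  0.035 ]
scene bs BR [ 0.4006 -0.1986  0.035 ]
scene bs BL [ 0.4031 -0.4212  0.035 ]
scene br FL [ 0.7633 -0.1284  0.035 ]
scene br FR [0.7611 0.0838 0.035 ]
scene br BL [ 0.6108 -0.1313  0.035 ]
scene br BR [0.6048 0.0878 0.035 ]
scene tw hinge [0.4531 0.2266 0.041 ]
scene tip [0.5044 0.4111 0.041 ]
scene mug top [0.6805 0.3055 0.08  ]
side sq top [ 0.4462 -0.0479  0.072 ]
side rd top [0.4471 0.0547 0.072 ]
side board [ 0.5073 -0.0869  0.012 ]
side board [ 0.3674 -0.1057  0.012 ]
side board [0.3514 0.1037 0.012 ]
side board [0.4996 0.1138 0.012 ]
side bs [ 0.5489 -0.4002  0.035 ]
side bs [ 0.3974 -0.4137  0.035 ]
side bs [ 0.3882 -0.1959  0.035 ]
side bs [ 0.5324 -0.1839  0.035 ]
side br [ 0.7522 -0.1202  0.035 ]
side br [ 0.602  -0.1303  0.035 ]
side br [0.6018 0.0864 0.035 ]
side br [0.7375 0.0897 0.035 ]
side tw hinge [0.4348 0.2275 0.041 ]
side tip mov [0.4995 0.4302 0.041 ]
side tip fix [0.4333 0.42   0.041 ]
side gauge ends [0.4983 0.4345 0.04  ]
side gauge [0.4277 0.437  0.04  ]
side rider [0.4625 0.4385 0.045 ]
side mug [0.6743 0.2983 0.08  ]
side rib [0.283 0.248 0.008]
side bowl [ 0.6689 -0.2573  0.045 ]
```

View pics/tw.png

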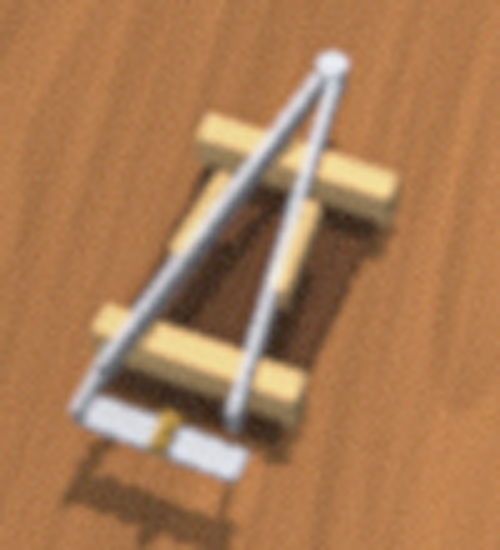

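Request:
drive_tool:
  deltas:
    - {"linear": [16, 40, 5], "twist": 6, "claw": 1}
    - {"linear": [32, 80, 10], "twist": 12, "claw": 1}
    - {"linear": [48, 120, 15], "twist": 18, "claw": 1}
    - {"linear": [64, 160, 20], "twist": 24, "claw": 1}
    - {"linear": [80, 200, 25], "twist": 30, "claw": 1}
    - {"linear": [96, 240, 30], "twist": 36, "claw": 1}
    - {"linear": [112, 275, 35], "twist": 42, "claw": 1}
    - {"linear": [125, 310, 40], "twist": 48, "claw": 1}
    - {"linear": [140, 345, 45], "twist": 54, "claw": 1}
    - {"linear": [155, 380, 50], "twist": 60, "claw": 1}
    - {"linear": [170, 415, 55], "twist": 67.4, "claw": 1}
    - {"linear": [180, 450, 58], "twist": 67.4, "claw": 1}

```text
clock: 1.1
position: [0.402, -0.079, 0.3007]
ee_rot: [0.001, 0.705, 0.709, 0.0]
contact_force: [-0.7, -0.2, -0.4]
width: 0.0855
gripper_force: 0.0
```

Request:
drive_tool:
  deltas:
    - {"linear": [14, 35, 0], "twist": 0, "claw": 1}
    - {"linear": [25, 70, 0], "twist": 0, "claw": 1}
    - {"linear": [35, 81, 0], "twist": 0, "claw": 1}
    - {"linear": [39, 81, 0], "twist": 0, "claw": 1}
    - {"linear": [39, 81, 0], "twist": 0, "claw": 1}
    - {"linear": [39, 81, 0], "twist": 0, "claw": 1}

```text
clock: 1.6
position: [0.4398, -0.0004, 0.2999]
ee_rot: [-0.0, 0.707, 0.707, -0.001]
contact_force: [-0.0, -0.7, 0.6]
width: 0.0853
gripper_force: 0.0
```

Run:
```python
from h import *
m=snap('wrist','w1.png')
a=cv2.imread('pics/w1.png');cv2.imwrite('pics/w1b.png',cv2.resize(a,(800,600),interpolation=cv2.INTER_CUBIC))
R=np.array(m['R']);print(-R.T@np.array(m['t']),R)
```

```text
[0.44010961 0.06602279 0.43176642] [[ 9.99999911e-01 -2.48098103e-04 -3.40053442e-04]
 [-1.50091420e-04 -9.64903701e-01  2.62603933e-01]
 [-3.93270362e-04 -2.62603858e-01 -9.64903653e-01]]
```

View pics/w1b.png

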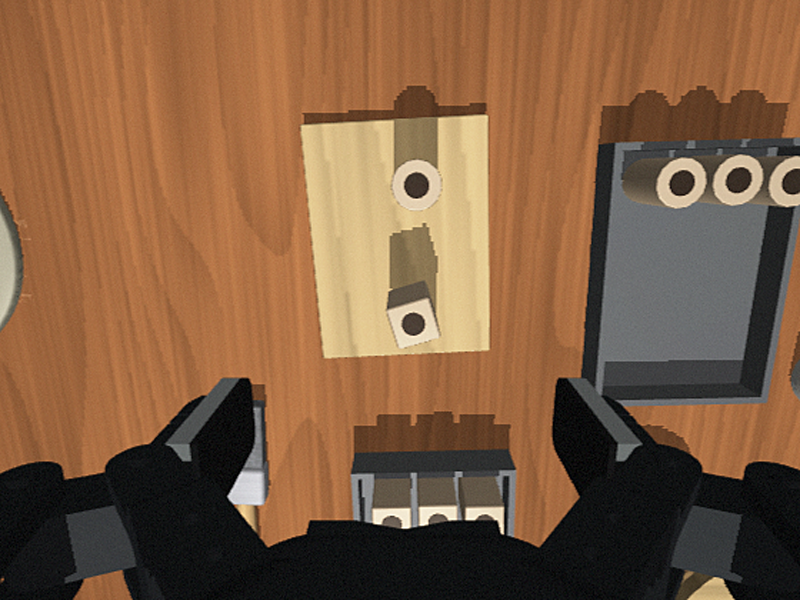

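The wrist view shows the round top at (416,185), and the square top at (413,324) with its lower edge from (400,348) to (440,334). The round bin is at right and the square bin below.

Run:
```python
from h import *
np.set_printoptions(precision=4,suppress=True)
s=.7;m=np.load('pics/w1.png.npz')
for l,u,v,z in [('rd',416,185,.072),('sq',413,323,.072),('c',387,307,.072),('c',430,294,.072),('c',440,334,.072),('c',400,348,.072),
('b',301,126,.012),('b',487,115,.012),('b',490,350,.012),('b',324,358,.012),
('br TL',601,143,.035),('br BL',583,401,.035),('br BR',768,403,.035),('bs TL',353,452,.035),('bs TR',515,450,.035)]: print(l,px2w(m,(u*s,v*s),[z])[0])
print(sensors.get_state()['position'])
```

```text
rd [0.4491 0.0534 0.072 ]
sq [ 0.4476 -0.0481  0.072 ]
c [ 0.428  -0.0356  0.072 ]
c [ 0.4601 -0.0255  0.072 ]
c [ 0.4681 -0.0569  0.072 ]
c [ 0.4377 -0.0682  0.072 ]
b [0.3589 0.097  0.012 ]
b [0.5064 0.1052 0.012 ]
b [ 0.5178 -0.0925  0.012 ]
b [ 0.369  -0.1001  0.012 ]
br TL [0.5901 0.0831 0.035 ]
br BL [ 0.5966 -0.131   0.035 ]
br BR [ 0.758 -0.133  0.035]
bs TL [ 0.3951 -0.1811  0.035 ]
bs TR [ 0.5403 -0.1791  0.035 ]
[ 0.4396 -0.0007  0.3   ]
```

Request:
drive_tool:
  deltas:
    - {"linear": [5, 27, -30], "twist": 0, "claw": 1}
    - {"linear": [9.5, 54, -60], "twist": 0, "claw": 1}
    - {"linear": [9.5, 54, -100], "twist": 0, "claw": 1}
    - {"linear": [9.5, 54, -140], "twist": 0, "claw": 1}
    - {"linear": [9.5, 54, -180], "twist": 0, "claw": 1}
    - {"linear": [9.5, 54, -215], "twist": 0, "claw": 1}
    - {"linear": [9.5, 54, -245], "twist": 0, "claw": 1}
    - {"linear": [9.5, 54, -258], "twist": 0, "claw": 1}
    - {"linear": [9.5, 54, -258], "twist": 0, "claw": 0.6}
    - {"linear": [9.5, 54, -258], "twist": 0, "claw": 0.2}
    - {"linear": [9.5, 54, -258], "twist": 0, "claw": 0.2}
    - {"linear": [9.5, 54, -258], "twist": 0, "claw": 0.2}
  squeeze: 30

```text
clock: 2.65
position: [0.4509, 0.0537, 0.0438]
ee_rot: [0.001, 0.707, 0.707, 0.001]
contact_force: [-0.0, 0.7, -0.8]
width: 0.0387
gripper_force: 0.1
```

Request:
drive_tool:
  deltas:
    - {"linear": [0, 0, 0], "twist": 0, "claw": 0.2}
    - {"linear": [0, 0, 0], "twist": 0, "claw": 0.2}
    - {"linear": [0, 0, 0], "twist": 0, "claw": 0.2}

```text
clock: 2.9
position: [0.4509, 0.0538, 0.0439]
ee_rot: [0.002, 0.707, 0.707, 0.001]
contact_force: [-1.5, -1.0, 6.8]
width: 0.0352
gripper_force: 29.9
```

Request:
drive_tool:
  deltas:
    - {"linear": [0, 0, 25], "twist": 0, "claw": 0.2}
    - {"linear": [0, 0, 55], "twist": 0, "claw": 0.2}
    - {"linear": [20, -10, 85], "twist": 0, "claw": 0.2}
    - {"linear": [50, -24, 95], "twist": 0, "claw": 0.2}
    - {"linear": [80, -38, 95], "twist": 0, "claw": 0.2}
    - {"linear": [110, -52, 95], "twist": 0, "claw": 0.2}
    - {"linear": [140, -66, 95], "twist": 0, "claw": 0.2}
    - {"linear": [170, -80, 95], "twist": 0, "claw": 0.2}
    - {"linear": [200, -94, 95], "twist": 0, "claw": 0.2}
    - {"linear": [220, -104, 90], "twist": 0, "claw": 0.2}
    - {"linear": [228, -108, 70], "twist": 0, "claw": 0.2}
    - {"linear": [228, -108, 45], "twist": 0, "claw": 0.2}

```text
clock: 3.9
position: [0.6823, -0.0556, 0.089]
ee_rot: [0.004, 0.707, 0.707, 0.002]
contact_force: [-0.4, -0.7, -1.2]
width: 0.0352
gripper_force: 30.5
```

Request:
drive_tool:
  deltas:
    - {"linear": [0, 0, -20], "twist": 0, "claw": 0.2}
    - {"linear": [0, 0, -35], "twist": 0, "claw": 0.2}
    - {"linear": [0, 0, -43], "twist": 0, "claw": 0.2}
    - {"linear": [0, 0, -48], "twist": 0, "claw": 0.2}
    - {"linear": [0, 0, -50], "twist": 0, "claw": 0.2}
    - {"linear": [0, 0, -50], "twist": 0, "claw": 0.2}
    - {"linear": [0, 0, -50], "twist": 0, "claw": 0.2}

```text
clock: 4.48
position: [0.6785, -0.0539, 0.0385]
ee_rot: [0.001, 0.707, 0.707, 0.001]
contact_force: [-0.2, -0.5, -0.9]
width: 0.0355
gripper_force: 30.7
```

Request:
drive_tool:
  deltas:
    - {"linear": [0, 0, -1], "twist": 0, "claw": 0.2}
    - {"linear": [0, 0, -1], "twist": 0, "claw": 0.2}
    - {"linear": [0, 0, -1], "twist": 0, "claw": 0.5}
    - {"linear": [0, 0, -1], "twist": 0, "claw": 0.7}
    - {"linear": [0, 0, -1], "twist": 0, "claw": 0.7}
    - {"linear": [0, 0, 10], "twist": 0, "claw": 0.7}
    - {"linear": [0, 0, 40], "twist": 0, "claw": 0.7}
    - {"linear": [0, 0, 80], "twist": 0, "claw": 1}
    - {"linear": [-30, -10, 100], "twist": 6, "claw": 1}
    - {"linear": [-65, -5, 105], "twist": 12, "claw": 1}
    - {"linear": [-105, 0, 105], "twist": 18.5, "claw": 1}
    - {"linear": [-145, 2, 105], "twist": 18.5, "claw": 1}

```text
clock: 5.48
position: [0.5318, -0.0516, 0.1437]
ee_rot: [0.001, 0.583, 0.813, 0.001]
contact_force: [-1.1, -0.8, -0.3]
width: 0.0853
gripper_force: 0.0
```

Run:
```python
from h import *
m=snap('wrist','w2.png'); m2=snap('scene','s2.png')
a=cv2.imread('pics/w2.png');b=cv2.imread('pics/s2.png')
cv2.imwrite('pics/c2.png',np.hstack([cv2.resize(a,(400,300)),cv2.resize(b,(400,300))]))
print(sensors.get_state()['position'])
```

```text
[ 0.5232792  -0.05003846  0.1417083 ]
```

View pics/c2.png

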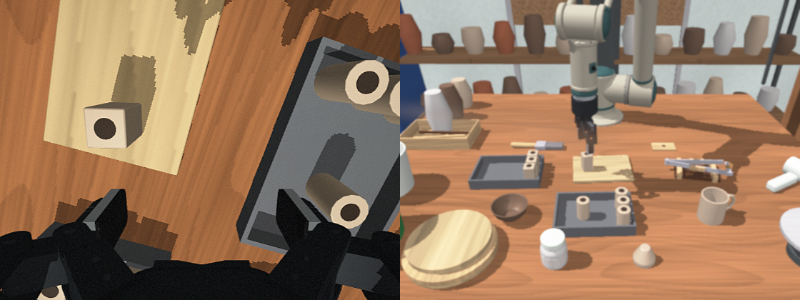

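The round prop stands upright in its bin. The square prop's top hole is at about (146,179) in the full wrist picture, and its faces are now aligned with the gripper.

Request:
drive_tool:
  deltas:
    - {"linear": [0, 0, 0], "twist": 0, "claw": 1}
    - {"linear": [0, 0, 0], "twist": 0, "claw": 1}

```text
clock: 5.75
position: [0.5341, -0.0521, 0.1435]
ee_rot: [0.002, 0.584, 0.812, 0.001]
contact_force: [0.3, -0.6, 0.0]
width: 0.085
gripper_force: 0.0
```

Run:
```python
from h import *
m=snap('wrist','w3.png')
a=cv2.imread('pics/w3.png'); g=cv2.cvtColor(a,cv2.COLOR_BGR2HSV)
# dark hole near expected
for p in w2px(m,[[.448,-.047,.072]]): print(p)
c=np.where((g[:,:,2]<75)&(np.arange(420)[:,None]<250),255,0).astype(np.uint8)
n,l,st,ce=cv2.connectedComponentsWithStats(c)
for i in range(1,n):
    if 80<st[i,4]<3000: print(ce[i],st[i,2:],px2w(m,ce[i],[.072])[0])
print(sensors.get_state()['position'])
```

```text
[144.47895545 176.71988584]
[478.6213355   75.01872964] [  88   45 1228] [0.60852019 0.06558917 0.072     ]
[546.75116279  90.69534884] [ 28  24 430] [0.64799492 0.07024686 0.072     ]
[510.96339869 111.74640523] [ 31  32 765] [0.63458298 0.05397445 0.072     ]
[544.76635514 115.09345794] [ 26  26 107] [0.65352131 0.05839671 0.072     ]
[142.29352518 178.23165468] [ 30  30 695] [ 0.44698101 -0.0482835   0.072     ]
[467.19478855 215.70525416] [  66   66 2341] [ 0.63852666 -0.00860578  0.072     ]
[552.11853448 235.51939655] [ 22  41 464] [ 0.69401692 -0.00351839  0.072     ]
[ 0.53468163 -0.05222479  0.1432987 ]
```

Request:
drive_tool:
  deltas:
    - {"linear": [-40, 2, 0], "twist": 0, "claw": 1}
    - {"linear": [-75, 4, 0], "twist": 0, "claw": 1}
    - {"linear": [-86.5, 4, -10], "twist": 0, "claw": 1}
    - {"linear": [-86.5, 4, -40], "twist": 0, "claw": 1}
    - {"linear": [-86.5, 4, -70], "twist": 0, "claw": 1}
    - {"linear": [-86.5, 4, -92], "twist": 0, "claw": 1}
    - {"linear": [-86.5, 4, -100], "twist": 0, "claw": 1}
    - {"linear": [-86.5, 4, -100], "twist": 0, "claw": 0.7}
    - {"linear": [-86.5, 4, -100], "twist": 0, "claw": 0.4}
    - {"linear": [-86.5, 4, -100], "twist": 0, "claw": 0.2}
    - {"linear": [-86.5, 4, -100], "twist": 0, "claw": 0.2}
    - {"linear": [-86.5, 4, -100], "twist": 0, "claw": 0.2}

```text
clock: 6.8
position: [0.4476, -0.0482, 0.0436]
ee_rot: [0.002, 0.584, 0.812, 0.001]
contact_force: [0.6, 0.3, 3.0]
width: 0.0338
gripper_force: 30.3
```

Request:
drive_tool:
  deltas:
    - {"linear": [0, 0, 0], "twist": 0, "claw": 0.2}
    - {"linear": [0, 0, 0], "twist": 0, "claw": 0.2}
    - {"linear": [0, 0, 0], "twist": 0, "claw": 0.2}
    - {"linear": [0, 0, 0], "twist": 0, "claw": 0.2}

```text
clock: 7.13
position: [0.4475, -0.0481, 0.0436]
ee_rot: [0.002, 0.584, 0.812, 0.001]
contact_force: [0.3, -0.3, 7.0]
width: 0.0337
gripper_force: 30.8
```

Request:
drive_tool:
  deltas:
    - {"linear": [0, 0, 25], "twist": 0, "claw": 0.2}
    - {"linear": [0, 0, 55], "twist": 0, "claw": 0.2}
    - {"linear": [0, -10, 85], "twist": 0, "claw": 0.2}
    - {"linear": [5, -40, 110], "twist": -5, "claw": 0.2}
    - {"linear": [10, -75, 115], "twist": -10, "claw": 0.2}
    - {"linear": [13, -110, 115], "twist": -15, "claw": 0.2}
    - {"linear": [16, -145, 115], "twist": -18.5, "claw": 0.2}
    - {"linear": [18, -180, 115], "twist": -18.5, "claw": 0.2}
    - {"linear": [20, -215, 115], "twist": -18.5, "claw": 0.2}
    - {"linear": [22, -245, 115], "twist": -18.5, "claw": 0.2}
    - {"linear": [22, -268, 115], "twist": -18.5, "claw": 0.2}
    - {"linear": [22, -279, 105], "twist": -18.5, "claw": 0.2}

```text
clock: 8.13
position: [0.4691, -0.331, 0.1486]
ee_rot: [0.003, 0.708, 0.706, -0.0]
contact_force: [0.6, 0.2, -0.3]
width: 0.0336
gripper_force: 30.4
```

Request:
drive_tool:
  deltas:
    - {"linear": [0, 0, -15], "twist": 0, "claw": 0.2}
    - {"linear": [0, 0, -45], "twist": 0, "claw": 0.2}
    - {"linear": [0, 0, -75], "twist": 0, "claw": 0.2}
    - {"linear": [0, 0, -95], "twist": 0, "claw": 0.2}
    - {"linear": [0, 0, -106], "twist": 0, "claw": 0.2}
    - {"linear": [0, 0, -110], "twist": 0, "claw": 0.2}
    - {"linear": [0, 0, -111], "twist": 0, "claw": 0.2}
    - {"linear": [0, 0, -111], "twist": 0, "claw": 0.2}
    - {"linear": [0, 0, -111], "twist": 0, "claw": 0.2}

```text
clock: 8.88
position: [0.4678, -0.3257, 0.0369]
ee_rot: [-0.0, 0.707, 0.707, 0.0]
contact_force: [-2.3, 1.9, 3.2]
width: 0.034
gripper_force: 30.9
```

Request:
drive_tool:
  deltas:
    - {"linear": [0, 0, 0], "twist": 0, "claw": 0.5}
    - {"linear": [0, 0, 0], "twist": 0, "claw": 0.7}
    - {"linear": [0, 0, 0], "twist": 0, "claw": 0.7}
    - {"linear": [0, 0, 10], "twist": 0, "claw": 0.7}
    - {"linear": [0, 0, 40], "twist": 0, "claw": 0.7}
    - {"linear": [0, 0, 80], "twist": 0, "claw": 1}
    - {"linear": [0, 10, 120], "twist": 0, "claw": 1}
    - {"linear": [0, 30, 155], "twist": 0, "claw": 1}
    - {"linear": [0, 60, 180], "twist": 0, "claw": 1}
    - {"linear": [0, 95, 200], "twist": 0, "claw": 1}
    - {"linear": [0, 130, 220], "twist": 0, "claw": 1}
    - {"linear": [0, 168, 230], "twist": 0, "claw": 1}

```text
clock: 9.88
position: [0.469, -0.1584, 0.2699]
ee_rot: [0.003, 0.707, 0.707, 0.001]
contact_force: [0.9, 0.1, 0.4]
width: 0.0855
gripper_force: 0.0
```

Request:
drive_tool:
  deltas:
    - {"linear": [0, 40, 5], "twist": 0, "claw": 1}
    - {"linear": [0, 80, 10], "twist": 0, "claw": 1}
    - {"linear": [0, 120, 15], "twist": 0, "claw": 1}
    - {"linear": [0, 160, 20], "twist": 0, "claw": 1}
    - {"linear": [0, 200, 25], "twist": 0, "claw": 1}
    - {"linear": [0, 240, 30], "twist": 0, "claw": 1}
    - {"linear": [0, 280, 33], "twist": 0, "claw": 1}
    - {"linear": [0, 320, 33], "twist": 0, "claw": 1}
    - {"linear": [0, 360, 33], "twist": 0, "claw": 1}
    - {"linear": [0, 400, 33], "twist": 0, "claw": 1}
    - {"linear": [0, 440, 33], "twist": 0, "claw": 1}
    - {"linear": [0, 480, 33], "twist": 0, "claw": 1}

```text
clock: 10.88
position: [0.4677, 0.3232, 0.3003]
ee_rot: [0.0, 0.707, 0.707, 0.001]
contact_force: [0.8, -0.4, -0.7]
width: 0.0855
gripper_force: 0.0
```

Request:
drive_tool:
  deltas:
    - {"linear": [0, 22, 0], "twist": 0, "claw": 1}
    - {"linear": [0, 36, 0], "twist": 0, "claw": 1}
    - {"linear": [0, 36, 0], "twist": 0, "claw": 1}
    - {"linear": [0, 36, 0], "twist": 0, "claw": 1}
    - {"linear": [0, 36, 0], "twist": 0, "claw": 1}

```text
clock: 11.3
position: [0.4682, 0.3558, 0.2996]
ee_rot: [0.0, 0.707, 0.707, -0.0]
contact_force: [-0.0, -0.5, -0.1]
width: 0.0851
gripper_force: 0.0
```

Run:
```python
from h import *
print(sensors.get_state()['position'])
m=snap('wrist','w4.png'); m2=snap('scene','s4.png')
a=cv2.imread('pics/w4.png');b=cv2.imread('pics/s4.png')
a=cv2.resize(a,(800,600),interpolation=cv2.INTER_CUBIC); a[400:,500:]=cv2.resize(b[180:340,80:320],(300,200))
cv2.imwrite('pics/c4.png',a)
```

```text
[0.46820643 0.35581203 0.29955274]
```

View pics/c4.png

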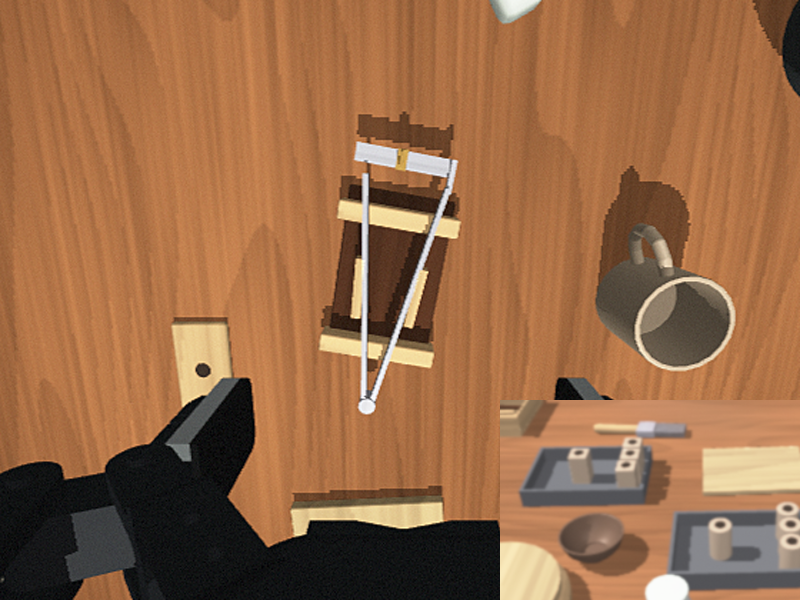

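Both props stand in their bins. Wrist view: hinge (367,406), moving tip (366,175), rider (403,160), gauge ends (357,152)–(455,167), pads near (357,290) and (417,298).

Run:
```python
from h import *
np.set_printoptions(precision=4,suppress=True)
s=.7;m=np.load('pics/w4.png.npz')
q={}
for l,u,v,z in [('hinge',367,406,.041),('mtip',366,174,.041),('ftip',453,163,.041),('rider',403,159,.041),('g1',357,152,.038),('g2',455,168,.038),('Lpad o0',356,259,.041),('Lpad o1',351,317,.041),('Rpad o0',428,271,.041),('Rpad o1',416,328,.041),('bar',340,202,.031),('bar',460,221,.031),('bar2',322,334,.031),('bar2',434,350,.031)]:
    q[l]=px2w(m,(u*s,v*s),[z])[0]; print(l,q[l])
d=q['g2']-q['g1'];print(np.degrees(np.arctan2(d[1],d[0])))
a=np.radians(81);x=np.array([np.cos(a),np.sin(a)]);y=np.array([-x[1],x[0]])
for k in q: e=(q[k]-q['hinge'])[:2]; print(k,e@x,e@y)
g=q['hinge'][:2]+.1*x; print('grip',g,'mid',g+.004*y)
```

```text
hinge [0.4377 0.2236 0.041 ]
mtip [0.4408 0.4166 0.041 ]
ftip [0.5065 0.4246 0.041 ]
rider [0.4689 0.4275 0.041 ]
g1 [0.4342 0.4327 0.038 ]
g2 [0.5084 0.4209 0.038 ]
Lpad o0 [0.4316 0.3514 0.041 ]
Lpad o1 [0.4263 0.3035 0.041 ]
Rpad o0 [0.4887 0.3417 0.041 ]
Rpad o1 [0.4794 0.294  0.041 ]
bar [0.4192 0.3951 0.031 ]
bar [0.5142 0.3802 0.031 ]
bar2 [0.4002 0.2854 0.031 ]
bar2 [0.4952 0.2709 0.031 ]
-8.98020192745186
hinge 0.0 0.0
mtip 0.1911587676600003 0.027139240208910616
ftip 0.2092944154669236 -0.03649973135736841
rider 0.20630171948832848 0.0011556781629518133
g1 0.20596235886045663 0.036240466376803816
g2 0.20598834216015954 -0.038955406753259876
Lpad o0 0.12534147990742653 0.02608240121716526
Lpad o1 0.07712797777977319 0.023833024476633075
Rpad o0 0.12464307915116793 -0.03186135354617235
Rpad o1 0.07603857356859864 -0.030159821865527865
bar 0.1666216182615167 -0.05103133308318654
bar2 0.05573653009979407 -0.04933449223829847
grip [0.4534 0.3223] mid [0.4494 0.323 ]
```

Request:
drive_tool:
  deltas:
    - {"linear": [-6, -17, -30], "twist": -5, "claw": 1}
    - {"linear": [-12, -34, -60], "twist": -9, "claw": 1}
    - {"linear": [-12, -34, -100], "twist": -9, "claw": 1}
    - {"linear": [-12, -34, -140], "twist": -9, "claw": 1}
    - {"linear": [-12, -34, -180], "twist": -9, "claw": 1}
    - {"linear": [-12, -34, -215], "twist": -9, "claw": 1}
    - {"linear": [-12, -34, -245], "twist": -9, "claw": 1}
    - {"linear": [-12, -34, -262], "twist": -9, "claw": 1}
    - {"linear": [-12, -34, -272], "twist": -9, "claw": 1}
    - {"linear": [-12, -34, -272], "twist": -9, "claw": 0.9}
    - {"linear": [-12, -34, -272], "twist": -9, "claw": 0.8}
    - {"linear": [-12, -34, -272], "twist": -9, "claw": 0.75}
  squeeze: 20

```text
clock: 12.4
position: [0.4575, 0.3235, 0.0289]
ee_rot: [0.0, 0.76, 0.649, 0.002]
contact_force: [0.5, -0.1, 0.5]
width: 0.0642
gripper_force: 0.0
```

Request:
drive_tool:
  deltas:
    - {"linear": [0, 0, 0], "twist": 0, "claw": 0.7}
    - {"linear": [0, 0, 0], "twist": 0, "claw": 0.67}
    - {"linear": [0, 0, 0], "twist": 0, "claw": 0.64}
    - {"linear": [0, 0, 0], "twist": 0, "claw": 0.61}
    - {"linear": [0, 0, 0], "twist": 0, "claw": 0.58}
    - {"linear": [0, 0, 0], "twist": 0, "claw": 0.55}
    - {"linear": [0, 0, 0], "twist": 0, "claw": 0.55}
    - {"linear": [0, 0, 0], "twist": 0, "claw": 0.55}

```text
clock: 13.07
position: [0.4577, 0.3241, 0.0295]
ee_rot: [0.001, 0.76, 0.65, 0.002]
contact_force: [-0.3, 0.0, 8.0]
width: 0.0468
gripper_force: 7.4
```

Run:
```python
from h import *
m=snap('wrist','w5.png'); m2=snap('side','d5.png')
a=cv2.imread('pics/w5.png');b=cv2.imread('pics/d5.png')
cv2.imwrite('pics/c5.png',np.hstack([cv2.resize(a,(560,420)),cv2.resize(b[250:390,210:290],(240,420),interpolation=cv2.INTER_CUBIC)]))
```

```text
(no output)
```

View pics/c5.png

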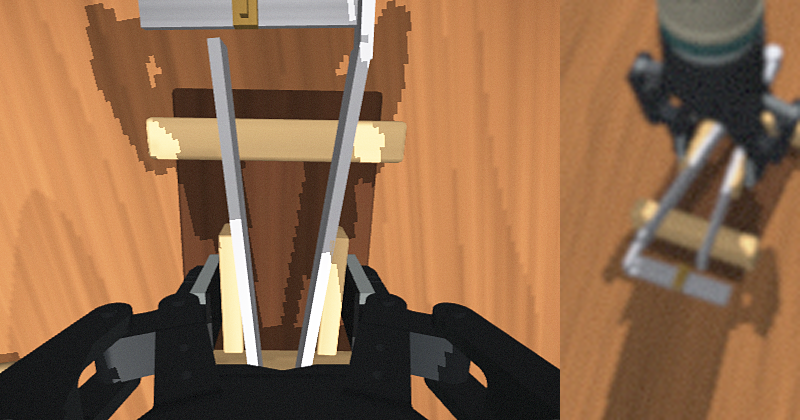

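The wrist view shows the pads held between the fingers, with the moving tip at (216,40) and the rider line at (246,10). The gap left is about 9 mm. I'll lift now and trim it over the board.

Request:
drive_tool:
  deltas:
    - {"linear": [0, 0, 3], "twist": 0, "claw": 0.52}
    - {"linear": [0, 0, 10], "twist": 0, "claw": 0.52}
    - {"linear": [0, 0, 20], "twist": 0, "claw": 0.52}
    - {"linear": [0, 0, 32], "twist": 0, "claw": 0.52}
    - {"linear": [0, 0, 45], "twist": 0, "claw": 0.52}
    - {"linear": [0, 0, 58], "twist": 0, "claw": 0.52}
    - {"linear": [0, 0, 70], "twist": 0, "claw": 0.52}
    - {"linear": [0, 0, 78], "twist": 0, "claw": 0.52}
    - {"linear": [0, 0, 80], "twist": 0, "claw": 0.52}
    - {"linear": [0, 0, 80], "twist": 0, "claw": 0.52}

```text
clock: 14.0
position: [0.4565, 0.3234, 0.1082]
ee_rot: [0.0, 0.76, 0.65, 0.001]
contact_force: [-0.8, 0.8, -1.1]
width: 0.0448
gripper_force: 5.2
```

Request:
drive_tool:
  deltas:
    - {"linear": [0, -5, 0], "twist": 0, "claw": 0.52}
    - {"linear": [-1, -15, 0], "twist": 0, "claw": 0.52}
    - {"linear": [-2, -30, 0], "twist": 0, "claw": 0.52}
    - {"linear": [-3, -50, 0], "twist": 0, "claw": 0.52}
    - {"linear": [-4, -70, 0], "twist": 0, "claw": 0.52}
    - {"linear": [-5, -90, 0], "twist": 0, "claw": 0.52}
    - {"linear": [-6, -110, 0], "twist": 0, "claw": 0.52}
    - {"linear": [-7, -130, 0], "twist": 0, "claw": 0.52}
    - {"linear": [-8, -150, 0], "twist": 0, "claw": 0.52}
    - {"linear": [-9, -165, 0], "twist": 0, "claw": 0.52}
    - {"linear": [-9, -175, 0], "twist": 0, "claw": 0.52}
    - {"linear": [-9, -180, 0], "twist": 0, "claw": 0.52}

```text
clock: 15.0
position: [0.4463, 0.1411, 0.107]
ee_rot: [-0.0, 0.761, 0.649, -0.001]
contact_force: [-0.3, 0.0, -0.4]
width: 0.0448
gripper_force: 5.2
```

Request:
drive_tool:
  deltas:
    - {"linear": [0, -5, 0], "twist": 0, "claw": 0.52}
    - {"linear": [-1, -15, 0], "twist": 0, "claw": 0.52}
    - {"linear": [-2, -30, 0], "twist": 0, "claw": 0.52}
    - {"linear": [-3, -50, 0], "twist": 0, "claw": 0.52}
    - {"linear": [-4, -70, 0], "twist": 0, "claw": 0.52}
    - {"linear": [-5, -90, 0], "twist": 0, "claw": 0.52}
    - {"linear": [-6, -110, 0], "twist": 0, "claw": 0.52}
    - {"linear": [-8, -125, 0], "twist": 0, "claw": 0.52}
    - {"linear": [-9, -135, 0], "twist": 0, "claw": 0.5}
    - {"linear": [-9, -140, 0], "twist": 0, "claw": 0.5}
    - {"linear": [-9, -140, 0], "twist": 0, "claw": 0.5}
    - {"linear": [-9, -140, 0], "twist": 0, "claw": 0.5}

```text
clock: 16.0
position: [0.4383, 0.0035, 0.1073]
ee_rot: [-0.0, 0.76, 0.649, 0.0]
contact_force: [0.3, 0.1, -0.2]
width: 0.0423
gripper_force: 5.5
```

Run:
```python
from h import *
m=snap('wrist','w6.png'); m2=snap('side','d6.png')
a=cv2.imread('pics/w6.png');b=cv2.imread('pics/d6.png')
cv2.imwrite('pics/c6.png',np.hstack([cv2.resize(a,(560,420)),cv2.resize(b[120:260,240:340],(240,336),interpolation=cv2.INTER_CUBIC)[:0].reshape(0,240,3) if 0 else cv2.resize(b[120:295,240:340],(240,420),interpolation=cv2.INTER_CUBIC)]))
```

```text
(no output)
```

View pics/c6.png

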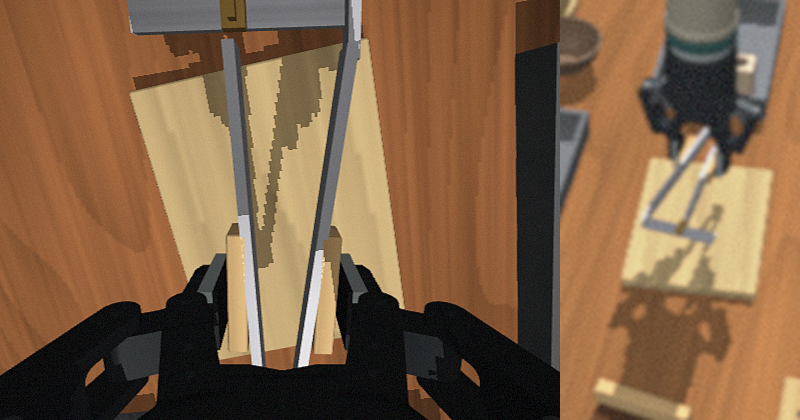

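The tip (232,40) is now almost level with the rider (234,15). I'll zoom in to get the remaining offset.

Run:
```python
from h import *
b=cv2.imread('pics/w6.png')[0:75,190:290]
cv2.imwrite('pics/z6.png',cv2.resize(b,(800,600),interpolation=cv2.INTER_CUBIC))
```

```text
(no output)
```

View pics/z6.png

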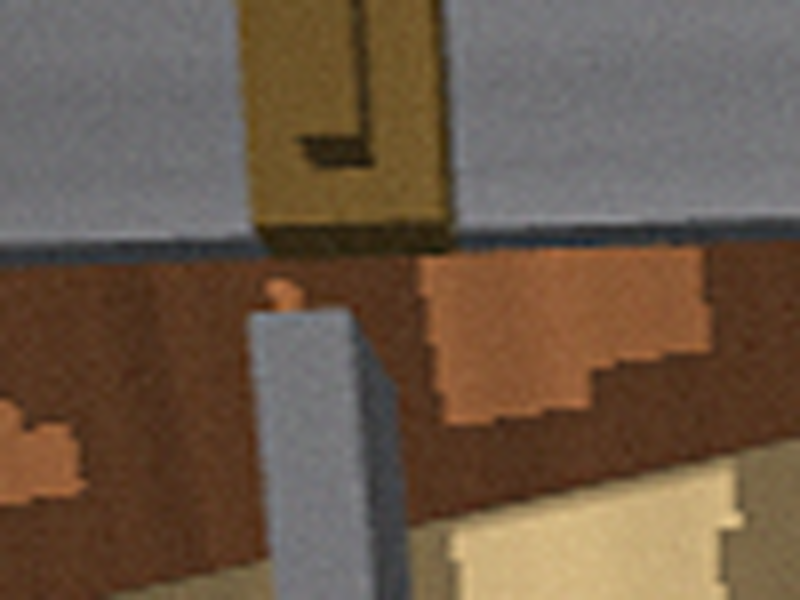

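The tip centre is about 2 mm to the +y side of the rider line, so I'll close by about 1 mm.

Request:
drive_tool:
  deltas:
    - {"linear": [0, 0, 0], "twist": 0, "claw": 0.494}
    - {"linear": [0, 0, 0], "twist": 0, "claw": 0.488}
    - {"linear": [0, 0, 0], "twist": 0, "claw": 0.488}
    - {"linear": [0, 0, 0], "twist": 0, "claw": 0.488}
    - {"linear": [0, 0, 0], "twist": 0, "claw": 0.488}
    - {"linear": [0, 0, 0], "twist": 0, "claw": 0.488}

```text
clock: 16.6
position: [0.4381, 0.0033, 0.1073]
ee_rot: [0.0, 0.76, 0.65, 0.0]
contact_force: [-0.7, 0.2, -0.9]
width: 0.0416
gripper_force: 5.7
```

Run:
```python
from h import *
snap('wrist','w7.png')
b=cv2.imread('pics/w7.png')[0:75,190:290]
cv2.imwrite('pics/z7.png',cv2.resize(b,(800,600),interpolation=cv2.INTER_CUBIC))
```

View pics/z7.png

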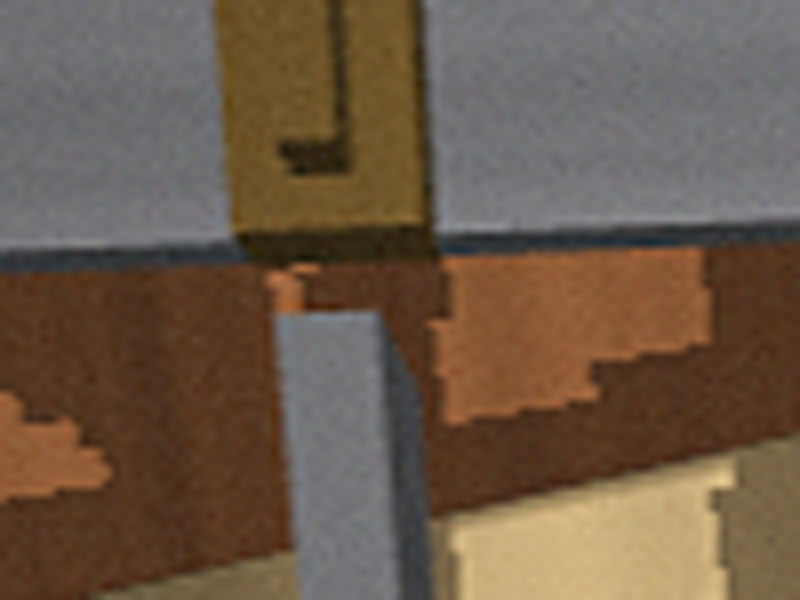

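The tip centre (328) now lines up with the rider's axis (about 336 on the 8x crop), a gap under 0.5 mm. I'll hold steady and hand in.

Request:
drive_tool:
  deltas:
    - {"linear": [0, 0, 0], "twist": 0, "claw": 0.488}
    - {"linear": [0, 0, 0], "twist": 0, "claw": 0.488}
    - {"linear": [0, 0, 0], "twist": 0, "claw": 0.488}
    - {"linear": [0, 0, 0], "twist": 0, "claw": 0.488}
    - {"linear": [0, 0, 0], "twist": 0, "claw": 0.488}
    - {"linear": [0, 0, 0], "twist": 0, "claw": 0.488}
    - {"linear": [0, 0, 0], "twist": 0, "claw": 0.488}
    - {"linear": [0, 0, 0], "twist": 0, "claw": 0.488}

```text
clock: 17.32
position: [0.4381, 0.0032, 0.1073]
ee_rot: [0.0, 0.76, 0.65, 0.0]
contact_force: [0.5, -0.5, -1.5]
width: 0.0416
gripper_force: 5.7
```

```bash
python3 -c "
from rig import sensors,manip
s=sensors.get_state();print(s['position'],s['width'],s['gripper_force']);print(manip.sign_off())"
```

```text
[0.43814485 0.00319986 0.10731399] 0.04157712316262229 5.683823972940445
the job is handed in; nothing more can be done
None
```

The job is handed in at about 17 s of the 72 s allowed: both props stand upright in their own bins, and the tweezers are held level about 11 cm above the bench over the board's middle, with the moving tip within about 0.5 mm of the rider's line by camera (no verdict was returned).

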